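# Vent the called dry box: break the lid's seal and hold it ajar

## Task

The part lying in the yellow tray, blue roller or black cam follower, tells which sealed dry box to vent: the one whose lid has that part's colour. Pull that lid up (its bar handle gives a good hold) until the sticky seal lets go, without letting it swing wide open, then hold it just ajar with its front edge about 3 cm above the box rim, and finish while still holding it there steadily. Keep the other box sealed and leave the sample parts, plates, hex key holder and guide block where they are.

Things in the scene. Friction and masses are not known exactly. Their poses are not given: they have to be found in the camera images.
- call_tray: shallow square YELLOW tray fixed on the bench, 66 x 66 mm, 14 mm high; the part lying in it (roller or follower) says which box is called. Origin: centre of its underside
- return_tray: the same tray in WHITE; the part lying in it is not called. Origin: centre of its underside
- roller: blue polymer roller, 40 mm diameter, 24 mm high, steel bush, standing on its end face in one of the trays (loose). Origin: centre of its underside
- follower: matt black cam follower, 36 mm diameter, 22 mm high, with a 14 mm stud up to 44 mm, standing in the other tray (loose). Origin: centre of its underside
- stand: slotted aluminium stand, 120 x 100 x 40 mm high, fixed; three steel plates stand in its slots, tops at 92 mm. Origin: centre of its underside
- hex_holder: chrome hex key holder, 45 x 90 mm, 30 mm high, keys up to 90 mm (loose). Origin: centre of its underside
- guide_block: white nylon guide block with a channel, 50 x 70 x 30 mm (loose). Origin: centre of its underside
- plate0: steel interlock plate, nearest the robot slot of the stand, 6 mm thick, 90 mm wide, 82 mm tall, upright (loose). Origin: centre of its underside
- plate1: steel interlock plate, middle slot of the stand, 6 mm thick, 90 mm wide, 82 mm tall, upright (loose). Origin: centre of its underside
- plate2: steel interlock plate, farthest slot of the stand, 6 mm thick, 90 mm wide, 82 mm tall, upright (loose). Origin: centre of its underside
- box_blue: grey dry box with a BLUE lid, for rollers; fixed, 180 (x) x 150 (y) x 90 mm high. Origin: centre of its underside; its -x side, with a blue panel, is the front and carries the handle side of the lid, the hinge is along the top of its +x side, parallel to its y
- open_blue (a joint): angle of the blue lid, rad: 0 shut, grows as its front edge is lifted (0.1 rad lifts that edge 18 mm). Lid 14 mm thick over the rim, about 0.4 kg with handle. Its seal gives a little, lets go at an upward pull of about 9 to 18 N at the handle and is past by 0.06 rad, helps upward a little just past its peak; then only the weight is felt (2 to 3 N). Let go, it drops to about 0.06 rad or less
- lid_blue: the blue lid with its handle. Origin: middle of its hinge line, 92 mm above the bench, 90 mm behind the box's centre. Axes of the lid (turning with it): y along the hinge, -x towards the front edge
- edge_blue (a point): middle of the blue lid's front lower edge, 184 mm from the hinge line
- handle_blue (a point): steel bar handle on the blue lid: round bar of 12 mm diameter, 80 mm long, parallel to the hinge, on two 10 mm posts 72 mm apart (62 mm free between them). This point: middle of the bar, 150 mm in front of the hinge line and 46 mm above it when shut (138 mm above the bench); the lid's top is 33 mm below the bar's centre. Its y axis runs along the bar
- box_black: grey dry box with a BLACK lid, for followers; fixed, 180 (x) x 150 (y) x 90 mm high. Origin: centre of its underside; its -x side, with a black panel, is the front and carries the handle side of the lid, the hinge is along the top of its +x side, parallel to its y
- open_black (a joint): angle of the black lid, rad: 0 shut, grows as its front edge is lifted (0.1 rad lifts that edge 18 mm). Lid 14 mm thick over the rim, about 0.4 kg with handle. Its seal gives a little, lets go at an upward pull of about 9 to 18 N at the handle and is past by 0.06 rad, helps upward a little just past its peak; then only the weight is felt (2 to 3 N). Let go, it drops to about 0.06 rad or less
- lid_black: the black lid with its handle. Origin: middle of its hinge line, 92 mm above the bench, 90 mm behind the box's centre. Axes of the lid (turning with it): y along the hinge, -x towards the front edge
- edge_black (a point): middle of the black lid's front lower edge, 184 mm from the hinge line
- handle_black (a point): steel bar handle on the black lid: round bar of 12 mm diameter, 80 mm long, parallel to the hinge, on two 10 mm posts 72 mm apart (62 mm free between them). This point: middle of the bar, 150 mm in front of the hinge line and 46 mm above it when shut (138 mm above the bench); the lid's top is 33 mm below the bar's centre. Its y axis runs along the bar
There are look-alikes about, which are no part of the job. Of the things that look like the call_tray, the larger one is meant. Leave any orange look-alike of the box_black alone.

How it is judged:
By the outcome, as a careful person would: the job done as asked, in the order asked, and still so for the second after the job is handed in, while the arm keeps its last pose, push and grip.
It also fails if it takes over 35 s, if anything falls off the work surface, if the arm or the gripper's body presses on something with over 40 N, if the wrist force passes 120 N, or if a joint passes its speed limit or range.

## Robot

A 6-joint arm with a two-finger parallel gripper is mounted at the origin on the work surface. World frame = base frame: x ahead of the robot, y to its left, z up, the work surface at z = 0. Lengths are in m, angles in rad, forces in N, time in s.
With the tool pointing down it reaches from about 0.425 to 0.95 m from the base axis. Payload 3.5 kg.
Tool frame: the origin (TCP) lies midway between the tips of the shut fingers; the grasp point (between the pads) lies 19 mm behind it; y points along the fingers, x is the direction in which the jaws open and shut, and the axes are right-handed (so a half turn about y gives the same grasp; the last joint's range is limited). The gripper opens to 85 mm and grips with 20 to 120 N. Pads are 22 mm wide; open, the fingers measure 114 mm over their backs; the gripper's body (76 mm by 85 mm) begins 54 mm behind the grasp point. The pads swing forward as they close: fully open they stand 13 mm farther back than shut.
Start: joints at [-0.15, 0.286, 1.577, -0, 1.279, -0.15], TCP at [0.675, 0, 0.231] pointing down, gripper open.
Joint ranges: [-2.77, 2.77], [-0.9, 2.22], [0.21, 2.48], [-1.53, 4.67], [0.24, 2.81], [-2.84, 2.84]. Speed limits (rad/s): [2.79, 2.79, 3.14, 3.14, 3.14, 3.14].

## Interface

Orientations are given as a unit quaternion [x, y, z, w].
In Python, from plant import ctrl, viewer gives the robot as it stands.
- The arm moves only by the tool step_arm, never from a script. Its argument "rows" is a list of rows, each a list of 3 entries, a list of its own where there are three numbers: the turn, a rotation vector about the tool's x, y, z in degrees, then the shift along the tool's x, y, z in mm, then the closure, from 0 (fully open) to 1 (shut). A call has 1 to 10 rows; each row is the pose to reach, as a shift and turn from the pose commanded when the call began, along the tool's axes at that moment; what a row does not reach only later rows make up. A row lasts 1/12 s, in which the tool goes at most 41.7 mm and 7.16 degrees, less where a joint would pass 70% of its speed; a pose out of reach is approached as far as the arm can. A call with a gripper value outside its range is refused whole. The fingers move at their own pace and stop on an object; "newtons" is the grip in N (left out, the last holds). Time passes only in rows, so rows that repeat a pose let the fingers close. It gives the time, the measured TCP pose, the force and the opening at its end, in the units of the state.
- ctrl.get_state(): the state, without advancing time (a new reading comes with each control period).
- viewer.read_camera(name): name is "scene" or "side" or "wrist"; returns (picture, depth): 400x640x3 uint8, red, green, blue; 400x640 float32, m along the optical axis (not along the pixel's ray), 0 where there is no reading.
- viewer.calibration(name): a dict with "K" (3x3 intrinsics, pixels), "R" (3x3) and "t" (3): a world point X has camera coordinates R X + t. Camera axes: x right, y down, z forward; pixel columns grow to the right and rows downward; lengths in m; the calibration is good to about 2 mm. A picture is of the moment at which its call begins: read the wrist's pose just before it. calibration takes no time and is no camera call; for the wrist camera it gives the pose at the moment of the call.
- ctrl.sign_off(): hands the job in, once; it reports no verdict.
The state is a dict: "time": time; "qpos": joint angles; "dq": joint speeds; "joint_efforts": joint torques, N m; "eef_pos": TCP position; "tcp_rot": TCP orientation; "contact_force": force on the tool from outside, world axes, zero at the start; "wrist_torque": the same for the moment, N m; "opening": opening from 0.0 (shut) to 1.0 (fully open).
Only numpy, scipy, OpenCV 4.12 (cv2) and the standard library are available. Lean on these libraries where they do the work, as an engineer would, in place of code of your own. Each camera call takes 0.05 s, during which the arm holds its last target.

## Working session

There is one attempt and no reset: what is moved stays moved. The work goes in short steps, Python scripts to look and compute and a tool call to move; the robot and the scene stay as the last step left them, time stands still between calls to the robot, and variables do not carry over. Pictures are saved under pics/ and viewed, and the job is handed in when it is done.

Besides the shell and the picture viewer there is one more tool, called as name(argument=value, ...) on one line, values as JSON. step_arm: Moves the arm, as the interface text tells. Its arguments: {"type":"object","properties":{"rows":{"type":"array"},"newtons":{"type":"number"}},"required":["rows"]}

```bash
ls; mkdir -p pics; cat > h.py <<'E'
import numpy as np, cv2
from plant import ctrl, viewer
def snap(name,fn):
    c=viewer.calibration(name); im,d=viewer.read_camera(name)
    cv2.imwrite('pics/'+fn+'.png',im[:,:,::-1]); np.savez('pics/'+fn+'.npz',im=im,d=d,**{k:np.array(c[k]) for k in 'KRt'})
    return im,d
def load(fn): return np.load('pics/'+fn+'.npz')
def world(z,u,v,d=None):
    d=z['d'][int(v),int(u)] if d is None else d
    p=np.linalg.inv(z['K'])@np.array([u,v,1.])*d
    return z['R'].T@(p-z['t'])
def cloud(z):
    h,w=z['d'].shape; v,u=np.mgrid[:h,:w]
    p=np.stack([u,v,np.ones_like(u)],-1).astype(float)@np.linalg.inv(z['K']).T*z['d'][...,None]
    return (p-z['t'])@z['R']
E
python3 - <<'E'
from h import *
print(ctrl.get_state())
snap('scene','s0'); snap('side','d0')
E
```

```text
pics
{'time': 0.0, 'qpos': array([-1.49988593e-01,  2.87206782e-01,  1.57815585e+00,  8.09346647e-06,
        1.27860812e+00, -1.49980360e-01]), 'dq': array([ 0.00072395, -0.00077033,  0.0015373 , -0.00102233, -0.00037653,
       -0.00067028]), 'joint_efforts': array([-1.79628755e-04, -4.05981302e+01, -2.92628127e+01, -1.54224781e-04,
        5.81841552e-03,  3.74769741e-06]), 'eef_pos': array([6.74350046e-01, 1.37470119e-04, 2.29931219e-01]), 'tcp_rot': array([-0.70697794,  0.00083467,  0.0008272 ,  0.70723462]), 'contact_force': array([0.67875305, 0.63464956, 1.25286761]), 'wrist_torque': array([0.02840992, 0.03572747, 0.00904654]), 'opening': 0.9976740752276142}
```

View pics/s0.png

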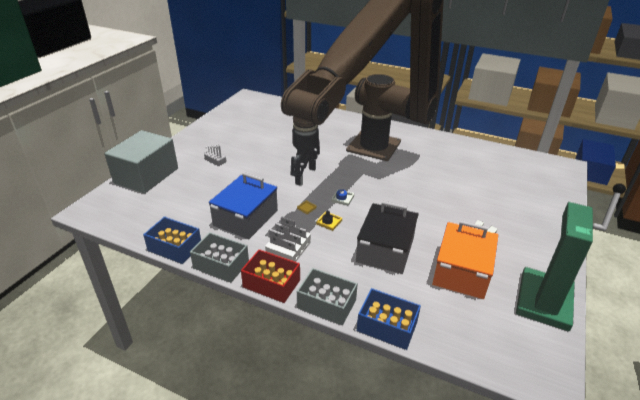

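View pics/d0.png

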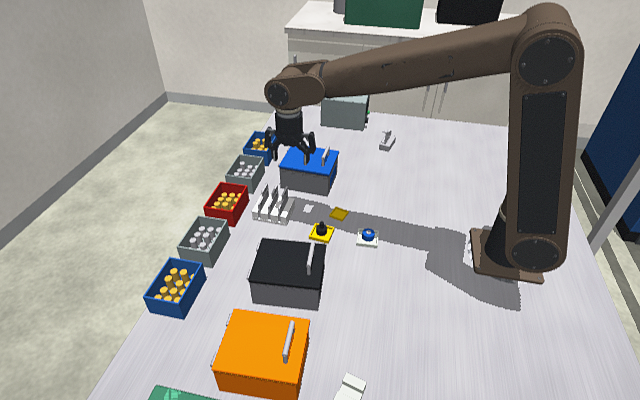

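The scene view shows two yellow squares. One at scene (328,220), side (321,232) has a black studded part in it. The other, at scene (307,207), side (339,214), is darker and empty. The blue roller is in the white tray at scene (343,196). Lids: black at (390,225), orange look-alike at (468,245), blue at (245,195). I'll check the tray choice in a crop and measure.

```bash
python3 - <<'E'
from h import *
s=load('s0'); d=load('d0')
a=cv2.resize(s['im'][180:240,280:360],None,fx=5,fy=5,interpolation=2)
b=cv2.resize(d['im'][200:250,290:390],None,fx=4,fy=4,interpolation=2)
o=np.zeros((510,400,3),np.uint8); o[:300]=a; o[300:500]=b
cv2.imwrite('pics/crop.png',o[:,:,::-1])
for z,n in((s,'s'),(d,'d')):
    P=cloud(z); hsv=cv2.cvtColor(z['im'],cv2.COLOR_RGB2HSV)
    m=((hsv[...,0]>20)&(hsv[...,0]<32)&(hsv[...,1]>180)&(hsv[...,2]>60)).astype(np.uint8)
    k,l,st,c=cv2.connectedComponentsWithStats(m)
    for i in range(1,k):
        if st[i,4]>60:
            q=P[l==i]; print(n,c[i].round(),st[i,4],q.min(0).round(3),q.max(0).round(3))
    # black lid top: z ~0.105, region
    m=(abs(P[...,2]-.105)<.006)&(z['d']>0)&(z['im'].max(2)<70)&(P[...,0]>.4)
    k,l,st,c=cv2.connectedComponentsWithStats(m.astype(np.uint8))
    for i in range(1,k):
        if st[i,4]>300:
            q=P[l==i]; r=cv2.minAreaRect((q[:,:2]*1000).astype(np.float32)); print(n,'lid',c[i].round(),st[i,4],r,q[:,2].mean())
            cc=np.array(r[0])/1000
            mm=(abs(P[...,2]-.138)<.012)&(np.linalg.norm(P[...,:2]-cc,axis=-1)<.14)
            q=P[mm]; print('  handle',len(q),q.mean(0),q[:,2].max()); 
            if len(q)>5: print(cv2.minAreaRect((q[:,:2]*1000).astype(np.float32)))
E
```

```text
s [334. 222.] 62 [ 0.538  0.043 -0.001] [0.605 0.072 0.02 ]
s lid [388. 227.] 1796 ((616.6776733398438, 259.9473571777344), (187.80137634277344, 150.19766235351562), 5.428483963012695) 0.10626661661826857
  handle 110 [0.55793102 0.25392376 0.14100791] 0.14903778743734764
((557.2554321289062, 253.31723022460938), (17.516986846923828, 81.95559692382812), 1.0230814218521118)
d [338. 214.] 160 [ 0.502 -0.101 -0.   ] [ 0.559 -0.035  0.017]
d [321. 234.] 238 [ 0.395  0.004 -0.002] [0.602 0.938 0.912]
d lid [287. 263.] 2870 ((612.2034912109375, 260.581787109375), (184.7090606689453, 153.271484375), 5.149287700653076) 0.10584260570502736
  handle 123 [0.55297746 0.26018978 0.1426771 ] 0.1495789986260135
((553.9197387695312, 253.86952209472656), (11.852546691894531, 80.53097534179688), 4.6864519119262695)
```

View pics/crop.png

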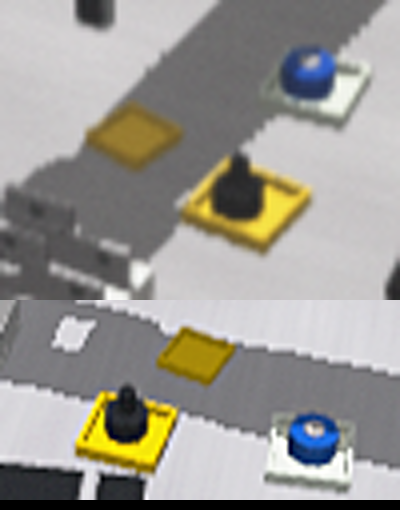

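The yellow tray holding the part is the larger one (about 66 mm) and it contains the black follower. The other yellow tray is smaller and empty. So the black box is called: its lid is at scene (388,227), with the handle at about (0.556, 0.254, 0.138) and a yaw of about +5°. Next I'll move above the handle.

step_arm(rows=[[[0,-0.6,0],[-13,0,28],0],[[0,-1.2,0],[-26,0,56],0],[[0,-1.8,0],[-39,0,85],0],[[0,-2.4,0],[-52,0,113],0],[[0,-3,0],[-66,0,141],0],[[0,-3.6,0],[-79,0,169],0],[[0,-4.2,0],[-92,0,197],0],[[0,-4.8,0],[-105,0,226],0],[[0,-5.2,0],[-118,0,254],0],[[0,-5.2,0],[-118,0,254],0]], newtons=70)

```text
time: 0.93
eef_pos: [0.5541, 0.2583, 0.2307]
tcp_rot: [-0.706, -0.033, 0.035, 0.707]
contact_force: [-0.2, 0.1, -0.2]
opening: 1.002
```

```bash
python3 - <<'E'
from h import *
s=ctrl.get_state(); print(s['time'],s['eef_pos'],s['tcp_rot'],s['contact_force'])
snap('wrist','w1'); snap('side','d1'); snap('scene','s1')
for n in('w1','d1','s1'):
    z=load(n); P=cloud(z)
    m=(abs(P[...,2]-.138)<.012)&(np.linalg.norm(P[...,:2]-[.556,.254],axis=-1)<.06)
    q=P[m]
    if len(q)>5: print(n,len(q),q.mean(0),q[:,2].max(),cv2.minAreaRect((q[:,:2]*1000).astype(np.float32)))
E
```

```text
0.9333 [0.5541495  0.25827144 0.23070658] [-0.7056514  -0.03310007  0.03465035  0.70693695] [-0.21083277  0.08274877 -0.18811662]
w1 1394 [0.55329171 0.2572192  0.14297979] 0.14619373316491208 ((553.7630615234375, 254.32020568847656), (11.297982215881348, 81.5263671875), 5.235865592956543)
d1 125 [0.55316342 0.25913213 0.14215787] 0.1485952863552007 ((553.9534301757812, 253.3032989501953), (11.894668579101562, 81.56096649169922), 4.501440525054932)
s1 111 [0.55746043 0.25472922 0.1405906 ] 0.14850153512114603 ((557.6903076171875, 253.15806579589844), (17.950485229492188, 80.05242156982422), 4.554962158203125)
```

View pics/w1.png

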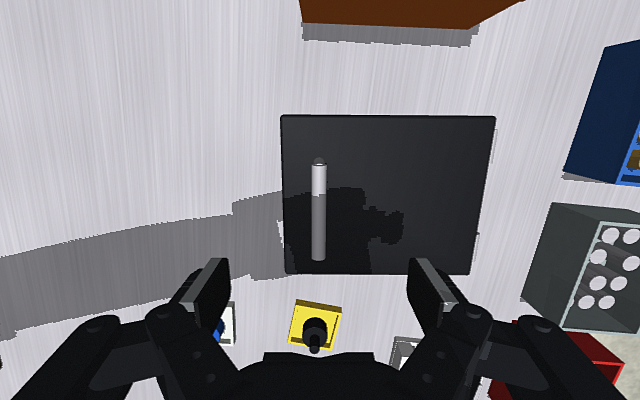

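The wrist view shows the bar at (319,212), parallel to the jaws, with the follower in its yellow tray at (315,325). The bar measures (0.554, 0.254) with a yaw of 5.2°. I'll check that the arm has settled before going down.

```bash
python3 - <<'E'
from h import *
s=ctrl.get_state(); print(s['time'],s['eef_pos'],s['tcp_rot'],s['dq'].round(3),s['contact_force'])
from scipy.spatial.transform import Rotation as R
r=R.from_quat(s['tcp_rot']); print(r.as_matrix().round(3)); print('delta tool mm', r.inv().apply(np.array([.554,.2545,.119])-s['eef_pos'])*1000)
E
```

```text
1.0833 [0.55677079 0.25398541 0.23088656] [ 0.70660749  0.03218125 -0.03254614 -0.70612391] [-0.025  0.001 -0.005  0.002 -0.001  0.002] [ 0.37534247 -0.92383649  0.53104181]
[[ 0.996 -0.    -0.091]
 [ 0.091 -0.001  0.996]
 [-0.001 -1.    -0.001]]
delta tool mm [ -2.6509431  111.8874962    0.83960026]
```

step_arm(rows=[[[0,0,0],[-1,15,0],0],[[0,0,0],[-2,35,0],0],[[0,0,0],[-2,55,0],0],[[0,0,0],[-2,75,0],0],[[0,0,0],[-2,92,0],0],[[0,0,0],[-2,104,0],0],[[0,0,0],[-2,111,0],0],[[0,0,0],[-2,111,0],0],[[0,0,0],[-2,111,0],0]])

```text
time: 1.83
eef_pos: [0.5555, 0.2534, 0.1206]
tcp_rot: [-0.706, -0.032, 0.032, 0.706]
contact_force: [0.3, -0.6, -0.0]
opening: 0.999
```

```bash
python3 - <<'E'
from h import *
snap('wrist','w2')
s=ctrl.get_state(); print(s['time'],s['eef_pos'],s['contact_force'])
z=load('w2'); P=cloud(z)
m=(abs(P[...,2]-.138)<.012)&(np.linalg.norm(P[...,:2]-[.556,.254],axis=-1)<.05)&(z['im'].min(2)>90)
q=P[m];print(len(q),q.mean(0),q[:,2].max(),cv2.minAreaRect((q[:,:2]*1000).astype(np.float32)))
E
```

```text
1.8833 [0.55590965 0.25372438 0.12140184] [ 0.61186971 -0.2629709  -0.50598209]
4080 [0.55437579 0.25943549 0.14310836] 0.14998766301990957 ((552.82666015625, 259.11920166015625), (75.79298400878906, 68.0252456665039), 53.80015563964844)
```

View pics/w2.png

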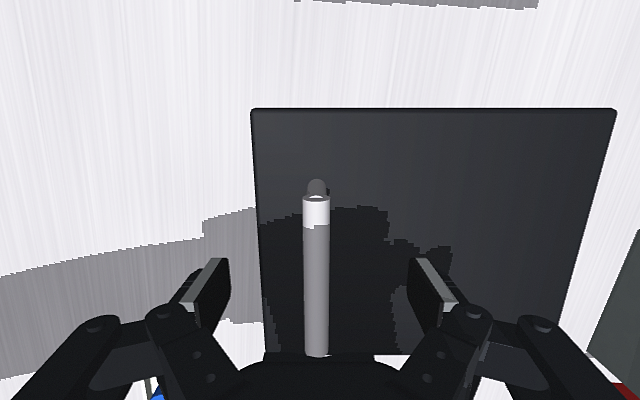

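The bar (316,280) lies between the fingers, midway in column (218 and 421). Closing now.

step_arm(rows=[[[0,0,0],[-1,0,0],0.4],[[0,0,0],[-1,0,0],0.7],[[0,0,0],[-1,0,0],1],[[0,0,0],[-1,0,0],1],[[0,0,0],[-1,0,0],1],[[0,0,0],[-1,0,0],1],[[0,0,0],[-1,0,0],1],[[0,0,0],[-1,0,0],1],[[0,0,0],[-1,0,0],1],[[0,0,0],[-1,0,0],1]], newtons=70)

```text
time: 2.72
eef_pos: [0.5544, 0.2539, 0.1207]
tcp_rot: [-0.706, -0.032, 0.032, 0.706]
contact_force: [1.3, 0.6, 1.3]
opening: 0.112
```

```bash
python3 - <<'E'
from h import *
s=ctrl.get_state(); print(s['time'],s['eef_pos'],s['contact_force'],s['opening'])
E
```

```text
2.7167 [0.55435772 0.25389476 0.12069237] [1.26615217 0.59474755 1.30272438] 0.1123979992947803
```

Gripped: the opening stopped on the bar. I'll lift slowly along the hinge arc, turning with the lid.

step_arm(rows=[[[0,0,0.3],[0.1,-0.8,0],1],[[0,0,0.6],[0.3,-1.5,0],1],[[0,0,0.9],[0.4,-2.3,0],1],[[0,0,1.15],[0.6,-3,0],1],[[0,0,1.4],[0.7,-3.7,0],1],[[0,0,1.7],[0.9,-4.5,0],1],[[0,0,2.0],[1.0,-5.2,0],1],[[0,0,2.3],[1.2,-6,0],1],[[0,0,2.3],[1.2,-6,0],1],[[0,0,2.3],[1.2,-6,0],1]])

```text
time: 3.55
eef_pos: [0.5545, 0.2539, 0.1235]
tcp_rot: [0.707, 0.017, -0.047, -0.706]
contact_force: [6.4, 1.7, -11.5]
opening: 0.111
```

step_arm(rows=[[[0,0,0.3],[0.1,-0.7,0],1],[[0,0,0.6],[0.2,-1.5,0],1],[[0,0,0.9],[0.4,-2.2,0],1],[[0,0,1.2],[0.6,-3,0],1],[[0,0,1.4],[0.7,-3.7,0],1],[[0,0,1.7],[0.9,-4.5,0],1],[[0,0,1.7],[0.9,-4.5,0],1]])

```text
time: 4.13
eef_pos: [0.5567, 0.2541, 0.1311]
tcp_rot: [0.707, 0.007, -0.057, -0.705]
contact_force: [4.4, 1.3, -4.5]
opening: 0.111
```

The seal has let go: the force fell from 11.5 to 4.5 N and the rise is about 10 mm, or 0.07 rad. Continuing gently towards about 0.158 rad.

step_arm(rows=[[[0,0,0.6],[0.3,-1.5,0],1],[[0,0,1.2],[0.7,-3,0],1],[[0,0,1.8],[1.0,-4.6,0],1],[[0,0,2.4],[1.4,-6.2,0],1],[[0,0,3.0],[1.7,-7.8,0],1],[[0,0,3.6],[2.1,-9.3,0],1],[[0,0,4.2],[2.5,-10.9,0],1],[[0,0,5.0],[2.9,-13,0],1],[[0,0,5.0],[2.9,-13,0],1],[[0,0,5.0],[2.9,-13,0],1]])

```text
time: 4.97
eef_pos: [0.5605, 0.2544, 0.1437]
tcp_rot: [0.707, -0.023, -0.087, -0.702]
contact_force: [4.9, 1.3, -4.6]
opening: 0.114
```

```bash
python3 - <<'E'
from h import *
snap('side','d3'); snap('scene','s3'); snap('wrist','w3')
s=ctrl.get_state(); print(s['time'],s['eef_pos'],s['contact_force'],s['opening'],s['dq'].round(3))
yaw=np.radians(5.2); ex=np.array([np.cos(yaw),np.sin(yaw)]); ey=np.array([-ex[1],ex[0]])
hinge=np.array([.5545,.2543])+.150*ex
for a in('d0','d3','s0','s3','w1','w3'):
    z=load(a); P=cloud(z); x=(P[...,:2]-hinge)@ex; y=(P[...,:2]-hinge)@ey
    m=(abs(y)<.07)&(x<-.01)&(x>-.18)&(P[...,2]>.098)&(P[...,2]<.15)&(z['im'].max(2)<75)&(abs(y)>.045)
    X,Z=x[m],P[...,2][m]
    c=np.polyfit(X,Z,1)
    for _ in range(6):
        k=abs(Z-np.polyval(c,X))<.005; c=np.polyfit(X[k],Z[k],1)
    print(a,k.sum(),'angle',-np.arctan(c[0]),'z at hinge',c[1])
o=[cv2.resize(load('d3')['im'][190:330,220:360],(600,600),interpolation=2)]
cv2.imwrite('pics/c3.png',o[0][:,:,::-1])
E
```

```text
5.1167 [0.56050308 0.25441021 0.14363745] [ 4.67529557  2.6028489  -5.09502428] 0.11664576055857902 [-0.    -0.001 -0.002 -0.002 -0.003 -0.001]
d0 875 angle 0.0010043143624871246 z at hinge 0.10583472573016921
d3 712 angle 0.15669284574142386 z at hinge 0.10610461670960167
s0 538 angle -0.0021285036681419987 z at hinge 0.10671185778870838
s3 611 angle 0.15641204469329695 z at hinge 0.10670848106042456
w1 9272 angle 0.0004703800119393495 z at hinge 0.10535484208734734
w3 17021 angle 0.15591436708456427 z at hinge 0.10536393474590956
```

View pics/c3.png

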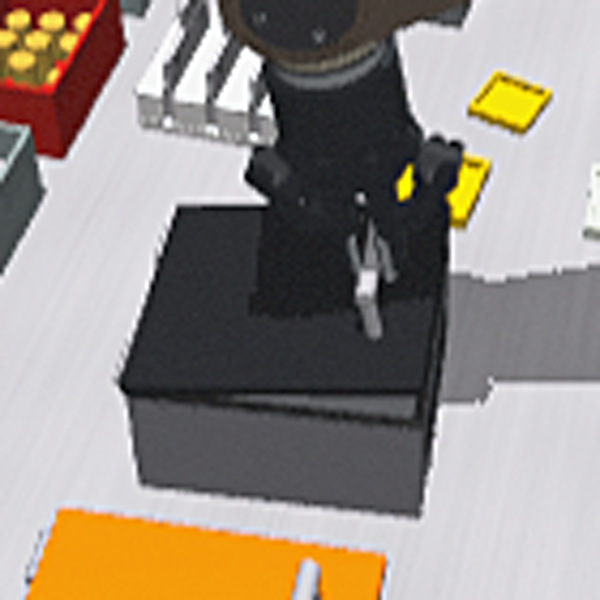

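View pics/s3.png

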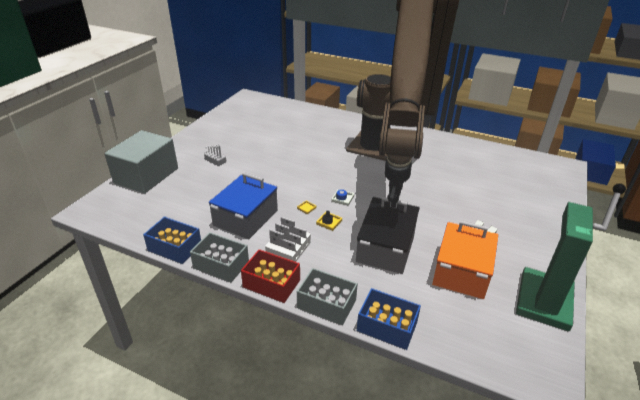

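The three cameras agree on 0.156–0.157 rad, which is 28.6 mm of edge lift, or 29–31 mm above the rim. The side crop shows a clear gap at the front (400,405) with the handle in the jaws (370,285). The scene view shows nothing else disturbed. I'll hold a moment to check it is steady.

step_arm(rows=[[[0,0,0],[0,0,0],1],[[0,0,0],[0,0,0],1],[[0,0,0],[0,0,0],1],[[0,0,0],[0,0,0],1],[[0,0,0],[0,0,0],1],[[0,0,0],[0,0,0],1],[[0,0,0],[0,0,0],1],[[0,0,0],[0,0,0],1],[[0,0,0],[0,0,0],1],[[0,0,0],[0,0,0],1]])

```text
time: 5.95
eef_pos: [0.5605, 0.2544, 0.1436]
tcp_rot: [0.707, -0.023, -0.087, -0.702]
contact_force: [5.4, 2.4, -5.4]
opening: 0.111
```

```bash
python3 - <<'E'
from h import *
snap('wrist','w4')
s=ctrl.get_state(); print(s['time'],s['eef_pos'],s['contact_force'],s['opening'])
yaw=np.radians(5.2); ex=np.array([np.cos(yaw),np.sin(yaw)]); ey=np.array([-ex[1],ex[0]])
hinge=np.array([.5545,.2543])+.150*ex
z=load('w4'); P=cloud(z); x=(P[...,:2]-hinge)@ex; y=(P[...,:2]-hinge)@ey
m=(abs(y)<.07)&(x<-.01)&(x>-.18)&(P[...,2]>.098)&(P[...,2]<.15)&(z['im'].max(2)<75)&(abs(y)>.045)
X,Z=x[m],P[...,2][m]; c=np.polyfit(X,Z,1)
for _ in range(6):
    k=abs(Z-np.polyval(c,X))<.005; c=np.polyfit(X[k],Z[k],1)
a=-np.arctan(c[0]); print(a)
if .150<a<.168: print(ctrl.sign_off())
E
```

```text
6.0 [0.56051851 0.25438479 0.1436274 ] [ 4.92754616  2.16464949 -5.89535817] 0.11092585429905943
0.1560060728210084
the job is handed in; nothing more can be done
None
```

The black box is vented, and I handed the job in at about 6 s with the arm still holding its lid ajar. The larger yellow tray held the black cam follower, so the black box was the one called. I gripped its bar handle and lifted along the hinge arc. The last pull I read before the seal let go was about 11.5 N.

- **Lid angle:** the scene, side and wrist cameras agreed on 0.156–0.157 rad, and the wrist camera read 0.156 again after a one-second hold. That puts the front edge about 29–31 mm above the rim.
- **Hold:** the tool pose did not change measurably during that hold. The grip was firm, with about 5–6 N vertically and about 5 N of sideways force on the tool.
- **Everything else:** the scene picture showed the blue lid still shut and the other parts apparently unmoved. I checked this by eye and did not measure it. No check failed.

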